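# Charge the grinding jar from the ball hopper

### The job

Push the open steel grinding jar along its guides, back under the hopper's spout until it meets the stop. Then draw the slide gate and let all eight grinding balls drop into the jar, and push the gate fully home again so that its spring plunger clicks in. Work the gate without slamming or forcing it, leave the jar standing under the spout, and leave the jar lid, the flask and the slide box where they are.

Things in the scene. Friction and masses are not known exactly. Their poses are not given: they have to be found in the camera images.
- hopper: Fixed filling stand (sizes in mm, its frame). Origin on the bench below the spout's centre; z up; the jar comes in from its open +y end, the gate draws out towards -y. Base plate top at z 8, y -65 to 165, x +-70. Guides on it, 10 high, inner faces at x +-45, y -40 to 150. Round posts, 12 across, at y 42 and -55, x +-62, up to z 108. Steel spout under the gate: 62 across, z 86 to 98.
- jar_home (a point): Where the jar's centre is when the jar is home: stand's x 0 (side play +-3 mm), y 0, z 43 mm. Fingers that push the jar home from the open end come in under the top plate and funnel, so the tool must lean back towards that end (+y), some 30 to 40 degrees.
- jar_stop (a point): Top of the black rubber back stop, middle of its front face: 60 mm wide, z 8 to 34 mm, face at the stand's y -42.5 mm. The jar's wall rests on it when home. The jar takes 2 to 10 N to slide, more if it rubs on a guide.
- top_plate (a point): Middle of the aluminium top plate's upper face: z 114 mm, 6 mm thick, x -75 to 75, y -74 to 62 mm in the stand's frame.
- funnel_rim (a point): Centre of the clear funnel's rim, z 222 mm: 121 mm across there, 114 mm across down to z 170, narrowing to 62 mm at z 122; inside width of the throat 54 mm.
- plunger_top (a point): Top of the brass spring-plunger screw on the top plate, 18 mm across, at the stand's y -62 mm, z 132 mm.
- rail_end (a point): Outer end of the two dark gate rails, at the stand's y -102.5 mm; rails at x +-31 to +-36, z 94 to 108 mm.
- gate (a joint): Gate travel (m): 0 = shut on its inner stop, grows as it is drawn out along the stand's -y to its stop at 0.062; draw it at least 0.055. Drag about 2 N, stays where left. From about 0.007 to 0 a sprung roller rides over a ridge: about 8 N to break out, 12 to 18 N to click in (differs each time), crest near 0.002, then it snaps home. At 0.003 to 0.007 it looks shut but has not clicked in. Keep under 40 N.
- gate_lip (a point): Centre of the gate's upturned pull lip (red top edge): 60 mm wide (stand's x), 4 thick (y), z 99 to 140 mm; at the stand's x 0, y -130 minus the travel, z 119.5. On its inner (+y) side lies the flat gate plate, top at z 103, free above for 59 mm to the plunger screw (rails 5 mm higher than the plate flank it from 26 mm on). Hook behind it from above to draw; push its outer face to shut.
- jar: Open round steel grinding jar with a blue band, 84 mm across, 70 mm high, wall 5, inside floor 7 mm up, about 0.6 to 0.9 kg, stands on the base plate between the guides. Origin at the centre of its underside, z up.
- jar_center (a point): Centre of the jar, half-way up (35 mm above its underside). It starts 75 to 105 mm out (stand's +y) from its home place.
- ball0_center (a point): Centre of a white ceramic grinding ball, 20 mm diameter, 25 g; the eight lie in the hopper's throat on the shut gate.
- ball1_center (a point): Centre of a white ceramic grinding ball, 20 mm diameter, 25 g; the eight lie in the hopper's throat on the shut gate.
- ball2_center (a point): Centre of a white ceramic grinding ball, 20 mm diameter, 25 g; the eight lie in the hopper's throat on the shut gate.
- ball3_center (a point): Centre of a white ceramic grinding ball, 20 mm diameter, 25 g; the eight lie in the hopper's throat on the shut gate.
- ball4_center (a point): Centre of a white ceramic grinding ball, 20 mm diameter, 25 g; the eight lie in the hopper's throat on the shut gate.
- ball5_center (a point): Centre of a white ceramic grinding ball, 20 mm diameter, 25 g; the eight lie in the hopper's throat on the shut gate.
- ball6_center (a point): Centre of a white ceramic grinding ball, 20 mm diameter, 25 g; the eight lie in the hopper's throat on the shut gate.
- ball7_center (a point): Centre of a white ceramic grinding ball, 20 mm diameter, 25 g; the eight lie in the hopper's throat on the shut gate.
- jar_lid_center (a point): Bystander: the jar's steel lid, 89 mm across, lying on the bench beyond the stand's jar guides (its +x side), with a knob 32 mm high. Point on its axis, 6 mm above the bench.
- flask_center (a point): Bystander: small conical glass flask with stopper, 64 mm across its foot, 99 mm high, beyond the stand (its +x side). Point on its axis, 40 mm above the bench.
- slide_box_center (a point): Bystander: blue slide box 92 x 82 x 32 mm on the bench, on the robot's side of the stand (its -x side). Its centre.
Not all that is in view belongs to the job. Leave any black or turquoise look-alike of the jar alone.

How it is judged:
By the outcome, as a careful person would: the job done as asked, in the order asked, and still so for the second after the job is handed in, with the robot touching nothing.
It also fails if it takes over 61 s, if anything falls off the work surface, if the arm or the gripper's body presses on something with over 40 N, if the wrist force passes 120 N, or if a joint passes its speed limit or range.

### The arm

A 6-joint arm with a two-finger parallel gripper is mounted at the origin on the work surface. World frame = base frame: x ahead of the robot, y to its left, z up, the work surface at z = 0. Lengths are in mm, angles in rad, forces in N, time in s.
With the tool pointing down it reaches from about 300 to 775 mm from the base axis. Payload 14.6 kg.
Tool frame: the origin (TCP) lies on the centre line of the jaws, within the pads' length; the fingertips stand 8 mm ahead of it and the grasp point (between the pads) lies 11 mm behind it; z points along the fingers, y is the direction in which the jaws open and shut (so a half turn about z gives the same grasp; the last joint's range is limited). The gripper opens to 94 mm and grips with 3 to 60 N. Pads are 16 mm wide; open, the fingers measure 119 mm over their backs; the gripper's body (75 mm by 177 mm) begins 78 mm behind the grasp point.
Start: joints at [-1.348, 0.3, 1.521, -0, 1.321, -0.067], TCP at [157.161, -527.057, 213.446] pointing down, gripper open.
Joint ranges: [-3.03, 3.03], [-0.79, 2.21], [0.23, 2.52], [-1.04, 4.18], [0, 3.07], [-2.55, 2.55]. Speed limits (rad/s): [2.22, 2.22, 2.57, 3.14, 3.14, 3.14].

### API

Orientations are given as [roll, pitch, yaw] about the fixed x, y, z axes, in that order (R = Rz(yaw) Ry(pitch) Rx(roll)).
In Python, from cell import read_state, cams, manip gives the robot as it stands.
- The arm moves only by the shell command python3 -m handwheel 'ROWS' [OPENING] [FORCE]. ROWS is JSON, a list of rows, each a list of 4 numbers: the shift along the tool's x, y, z in m, then the turn about the tool's z in degrees. In form: [[dx, dy, dz, turn], ...]. A call has 1 to 5 rows; each row is the pose to reach, as a shift and turn from the pose measured when the call began, along the tool's axes at that moment; what a row does not reach only later rows make up. A row lasts 1/8 s, in which the tool goes at most 62.5 mm and 10.7 degrees, less where a joint would pass 70% of its speed; a pose out of reach is approached as far as the arm can. A call with a gripper value outside its range is refused whole. OPENING is the closure, from 0 (fully open) to 1 (shut), set as the call begins (- or left out, the last holds). The fingers move at their own pace and stop on an object; FORCE is the grip in N (left out, the last holds). Time passes only in rows, so rows that repeat a pose let the fingers close. It gives the time, the measured TCP pose, the force and the opening at its end, in the units of the state.
- read_state(): the state, without advancing time (a new reading comes with each control period).
- cams.camera(name): name is "scene" or "top" or "wrist"; returns the picture (420x560x3 uint8, red, green, blue); there is no depth.
- cams.get_calibration(name): a dict with "vertical_fov" (degrees; the focal length in pixels is half the picture's height over the tangent of half this angle, whatever the lens; pixels are square), "cx", "cy" (the principal point, pixels), "R" (3x3) and "t" (3): a world point X has camera coordinates R X + t. Camera axes: x right, y down, z forward; pixel columns grow to the right and rows downward; lengths in mm; the calibration is good to about 2 mm. The wrist camera is an equidistant fisheye: a pixel r from the principal point sees the ray r / f radians off the axis. A picture is of the moment at which its call begins: read the wrist's pose just before it. get_calibration takes no time and is no camera call; for the wrist camera it gives the pose at the moment of the call.
- manip.sign_off(): hands the job in, once; it reports no verdict.
The state is a dict: "clock": time; "joints": joint angles; "qd": joint speeds; "effort": joint torques, N m; "eef_pos": TCP position; "eef_rot": TCP orientation; "wrist_force": force on the tool from outside, world axes, zero at the start; "moment": the same for the moment, N m; "finger_gap": finger opening in mm.
Only numpy, scipy, OpenCV 4.12 (cv2) and the standard library are available. Lean on these libraries where they do the work, as an engineer would, in place of code of your own. Each camera call takes 0.05 s, during which the arm holds its last target. There are 200 camera calls.

## Working session

There is one attempt and no reset: what is moved stays moved. The work goes in short steps, Python scripts to look and compute and a shell command to move; the robot and the scene stay as the last step left them, time stands still between calls to the robot, and variables do not carry over. Pictures are saved under pics/ and viewed, about 8 in all and at most 12, crops included, and the job is handed in when it is done.

```bash
mkdir -p pics; ls; python3 - <<'E'
from cell import read_state, cams, manip
import cv2,json,numpy as np
s=read_state();print({k:np.round(v,3).tolist() for k,v in s.items()})
for n in("scene","top"):
    im=cams.camera(n);c=cams.get_calibration(n);print(n,{k:np.round(v,4).tolist() for k,v in c.items()})
    cv2.imwrite(f"pics/{n}0.png",im[:,:,::-1])
E
```

```text
pics
{'clock': 0.0, 'joints': [-1.348, 0.3, 1.522, -0.0, 1.321, -0.067], 'qd': [-0.002, 0.002, 0.001, 0.0, 0.001, 0.001], 'effort': [-0.002, -53.18, -35.274, 0.071, 0.024, -0.0], 'eef_pos': [157.086, -526.816, 212.868], 'eef_rot': [-3.14, -0.0, 0.29], 'wrist_force': [-0.126, 0.44, -0.345], 'moment': [0.013, 0.016, -0.016], 'finger_gap': 93.75}
scene {'vertical_fov': 50.5722, 'cx': 282.5023, 'cy': 203.0792, 'R': [[-0.1871, 0.9823, 0.0125], [0.773, 0.1551, -0.6152], [-0.6062, -0.1055, -0.7883]], 't': [-6.8986, -362.3911, 1332.7442]}
top {'vertical_fov': 54.0769, 'cx': 278.2271, 'cy': 208.3997, 'R': [[0.0054, -0.9999, 0.0163], [-0.9959, -0.0069, -0.0905], [0.0906, -0.0158, -0.9958]], 't': [77.3507, 560.9949, 771.0376]}
```

View pics/scene0.png

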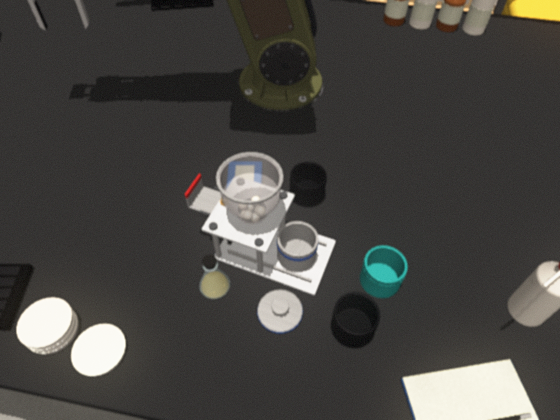

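View pics/top0.png

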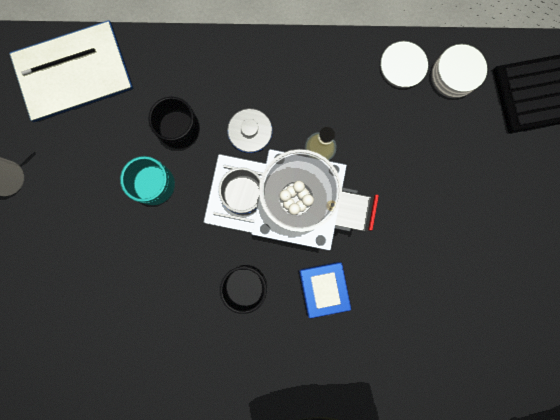

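The scene shows the stand in the middle, with the lip (red) at about (194,187) and the jar with its blue band at (298,245). In the top view the red lip is at (374,212), the funnel at (299,191), the jar at (240,192), and the outer edge of the base plate runs from (222,155) to (205,222). The slide box is at (326,290), the lid at (249,130) and the flask at (321,145).

```bash
cat > h.py <<'E'
import numpy as np,cv2
from cell import read_state,cams,manip
from scipy.spatial.transform import Rotation as Ro
def ray(n,u,v,c=None):
    c=c or cams.get_calibration(n);f=210/np.tan(np.radians(c['vertical_fov'])/2)
    R=np.array(c['R']);t=np.array(c['t']);x=(u-c['cx'])/f;y=(v-c['cy'])/f
    if n=='wrist':
        r=np.hypot(x,y);d=np.array([np.sin(r)*x/r,np.sin(r)*y/r,np.cos(r)])
    else: d=np.array([x,y,1.])
    return -R.T@t,R.T@d
def onz(n,u,v,z,c=None):
    o,d=ray(n,u,v,c);return o+d*(z-o[2])/d[2]
def proj(n,X,c=None):
    c=c or cams.get_calibration(n);f=210/np.tan(np.radians(c['vertical_fov'])/2)
    p=np.array(c['R'])@np.array(X)+np.array(c['t'])
    if n=='wrist':
        a=np.arctan2(np.hypot(p[0],p[1]),p[2]);q=p[:2]/np.hypot(p[0],p[1])*a*f
    else: q=p[:2]/p[2]*f
    return q+[c['cx'],c['cy']]
def redmask(im):
    h=cv2.cvtColor(im,cv2.COLOR_RGB2HSV)
    return (((h[...,0]<8)|(h[...,0]>172))&(h[...,1]>150)&(h[...,2]>90)).astype(np.uint8)
E
python3 - <<'E'
from h import *
for n in('top','scene'):
    im=cv2.imread(f'pics/{n}0.png')[:,:,::-1].copy();m=redmask(im)
    k,l,st,ce=cv2.connectedComponentsWithStats(m)
    for i in range(1,k):
        if st[i,4]>25:
            r=cv2.minAreaRect(np.argwhere(l==i)[:,::-1].astype(np.float32));b=cv2.boxPoints(r);b=b[np.argsort(b[:,1])]
            e=[(b[0]+b[1])/2,(b[2]+b[3])/2];P=[onz(n,*q,140) for q in e]
            print(n,st[i],r,np.round(P,1).tolist(),np.round((P[0]+P[1])/2,1),np.linalg.norm(P[0]-P[1]))
im=cv2.imread('pics/top0.png')
cv2.imwrite('pics/crop1.png',cv2.resize(im[130:270,190:390],None,fx=4,fy=4,interpolation=cv2.INTER_CUBIC))
for q,z in(((222,155),8),((205,222),8),((268,150),114),((252,239),114),((347,165),114),((332,248),114)):print(q,np.round(onz('top',*q,z),1))
E
```

```text
top [369 194  10  37 139] ((373.3520202636719, 212.06399536132812), (3.756594657897949, 36.49263381958008), 10.30484676361084) [[575.0, -81.1, 140.0], [515.2, -69.3, 140.0]] [545.1 -75.2 140. ] 60.96104220151095
scene [185 173  16  25 116] ((192.47401428222656, 184.9820098876953), (4.427187919616699, 27.13233757019043), 34.695152282714844) [[516.1, -69.3, 140.0], [578.8, -81.5, 140.0]] [547.4 -75.4 140. ] 63.908730148127454
(222, 155) [668.2 193.3   8. ]
(205, 222) [534.2 224.2   8. ]
(268, 150) [654.2 100.6 114. ]
(252, 239) [499.7 126.6 114. ]
(347, 165) [629.  -36.9 114. ]
(332, 248) [485.2  -9.9 114. ]
```

View pics/crop1.png

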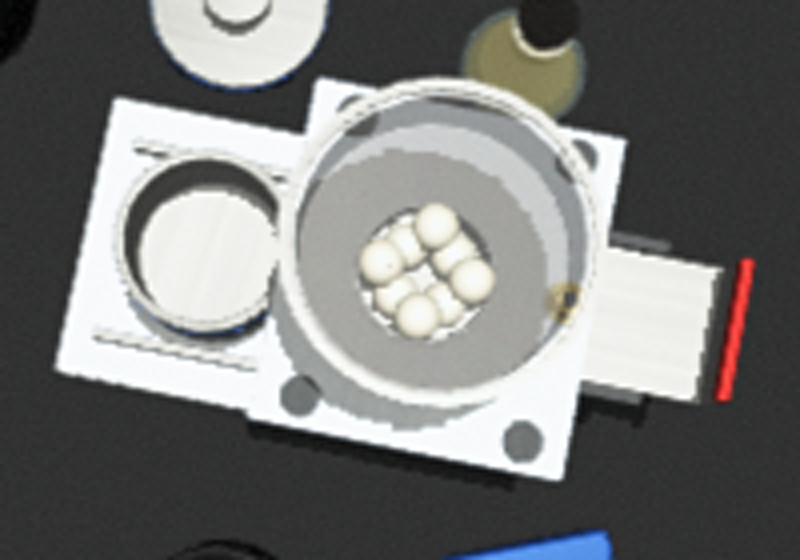

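```bash
python3 - <<'E'
from h import *
from scipy.optimize import least_squares
C=lambda a,b:(190+(a-1.5)/4,130+(b-1.5)/4)
obs=[(C(113,97),(70,165,8)),(C(55,372),(-70,165,8)),(C(317,77),(75,62,114)),(C(627,138),(75,-74,114)),(C(562,480),(-75,-74,114)),(C(245,412),(-75,62,114)),(C(747,260),(30,-130,140)),(C(724,401),(-30,-130,140)),(C(444,240),(0,0,222))]
W=np.array([onz('top',*q,p[2]) for q,p in obs]);P=np.array([p for _,p in obs],float)
def tr(v,P):
    c,s=np.cos(v[2]),np.sin(v[2]);return np.c_[v[0]+c*P[:,0]-s*P[:,1],v[1]+s*P[:,0]+c*P[:,1],P[:,2]]
r=least_squares(lambda v:(tr(v,P)-W)[:,:2].ravel(),[570,55,-.19],loss='soft_l1',f_scale=2)
print(r.x,np.degrees(r.x[2]));print(np.round((W-tr(r.x,P))[:,:2],1).tolist())
# jar: inner/outer rim in top at z=78 ; crop ellipse centre approx (203,245)
J=onz('top',*C(203,245),78);c,s=np.cos(r.x[2]),np.sin(r.x[2]);d=J[:2]-r.x[:2];print('jar',J,'stand',c*d[0]+s*d[1],-s*d[0]+c*d[1])
L=onz('top',*C(120,245),78);print('jar left edge r',np.linalg.norm(L-J))
for n,Q in(('flask',C(553,8)),('box',(326,290)),('lid',(249,130))):
    X=onz('top',*Q,dict(flask=99,box=32,lid=32)[n]);d=X[:2]-r.x[:2];print(n,X,c*d[0]+s*d[1],-s*d[0]+c*d[1])
# scene check
for p in([30,-130,140],[-30,-130,140],[75,62,114],[-75,62,114],[70,165,8],[-70,165,8]):print(p,proj('scene',tr(r.x,np.array([p],float))[0]).round(1))
c=cams.get_calibration('wrist');R=Ro.from_euler('xyz',read_state()['eef_rot']).as_matrix();print('cam in tool',R.T@(-np.array(c['R']).T@np.array(c['t'])-read_state()['eef_pos']),(R.T@np.array(c['R']).T).round(3).tolist())
E
```

```text
[ 5.70417495e+02  5.21624816e+01 -1.93294736e-01] -11.074972561655738
[[-0.4, 0.9], [-0.4, -0.2], [0.3, 0.4], [0.7, -1.0], [-0.2, -0.6], [1.9, 1.2], [-0.7, 0.5], [-0.5, -0.5], [-0.1, -0.8]]
jar [587.01938671 150.29493029  78.        ] stand -2.5578771766649133 99.49400770514173
jar left edge r 37.44684234396244
flask [692.12754253  -5.99626363  99.        ] 130.61530689923276 -33.69594971647197
box [405.92575259 -10.0362538   32.        ] -149.48039646592386 -92.63815053740792
lid [712.82046172 138.70056956  32.        ] 123.12756153001749 112.28111735044425
[30, -130, 140] [185.5 194.7]
[-30, -130, 140] [200.  173.8]
[75, 62, 114] [265.8 250.9]
[-75, 62, 114] [294.3 193.7]
[70, 165, 8] [314.5 293.3]
[-70, 165, 8] [335.6 239.5]
cam in tool [  69.56808247   -0.91719671 -171.07969336] [[-0.0, -0.972, -0.236], [1.0, -0.0, 0.0], [-0.0, -0.236, 0.972]]
```

```bash
python3 -m handwheel --help 2>&1 | head -5; python3 - <<'E'
from h import *
for X in([157,-527,205],[0,0,0],[-130,-680,0],[-130,-680,200],[-150,-750,250]):print(X,proj('scene',X).round(),proj('top',X).round())
im=cams.camera('wrist');cv2.imwrite('pics/w1.png',im[:,:,::-1])
E
python3 -m handwheel '[[-0.06,0,-0.02,0],[-0.12,0,-0.04,0],[-0.18,0.02,-0.05,0],[-0.22,0.05,-0.05,0],[-0.26,0.09,-0.05,0]]' 0.7
```

```text
invalid input: not JSON, or not a number
[157, -527, 205] [66. 27.] [703. 480.]
[0, 0, 0] [280.  82.] [320. 508.]
[-130, -680, 0] [88. 33.] [683. 580.]
[-130, -680, 200] [ 65. -29.] [826. 696.]
[-150, -750, 250] [ 40. -52.] [935. 756.]
clock: 0.78
eef_pos: [-68.0, -688.4, 263.3]
eef_rot: [-3.141, 0.0, 0.289]
wrist_force: [-0.1, -0.6, 1.6]
finger_gap: 47.1
```

View pics/w1.png

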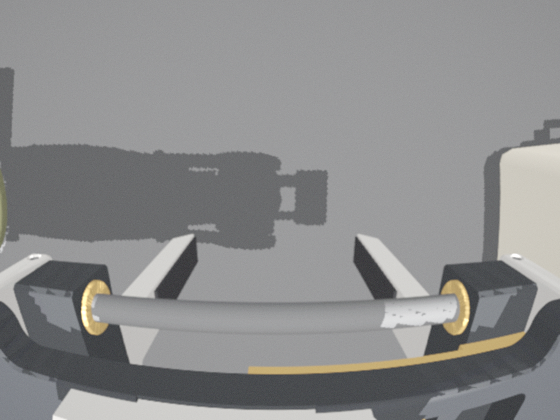

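```bash
python3 - <<'E'
from h import *
s=read_state();c=cams.get_calibration('wrist')
c['t']=(np.array(c['t'])+np.array(c['R'])@(np.array(s['eef_pos'])-[157.1,-526.8,212.9])).tolist()
for q in((500,150),(500,250),(559,150)):print(onz('wrist',*q,0,c),onz('wrist',*q,100,c))
E
python3 -m handwheel '[[-0.025,0.045,-0.03,0],[-0.05,0.09,-0.06,0],[-0.07,0.13,-0.06,0],[-0.09,0.18,-0.06,0]]';python3 -m handwheel '[[-0.025,0.045,0,0],[-0.05,0.09,0,0],[-0.07,0.13,0,0]]'; python3 -c "
from h import *;print(np.round(read_state()['joints'],3))"
```

```text
[ 3.05415130e+02 -8.10409692e+02 -5.68434189e-14] [ 284.10153471 -731.17551904  100.        ]
[ 170.0968854 -878.7847621    0.       ] [ 184.02513549 -781.74320731  100.        ]
[ 355.37423882 -938.08082798    0.        ] [ 321.04945484 -825.59639777  100.        ]
clock: 1.27
eef_pos: [-92.5, -797.6, 294.0]
eef_rot: [3.114, 0.012, 0.288]
wrist_force: [0.6, 3.5, 7.4]
finger_gap: 27.9
clock: 1.65
eef_pos: [-105.3, -820.0, 262.3]
eef_rot: [3.075, 0.029, 0.287]
wrist_force: [1.1, 0.1, 0.4]
finger_gap: 28.0
[-1.744  1.044  0.235  0.004  1.791 -0.461]
```

```bash
cat > st.py <<'E'
from h import *
s=read_state();R=Ro.from_euler('xyz',s['eef_rot']).as_matrix()
print('t',round(s['clock'],2),'p',np.round(s['eef_pos'],1),'j',np.round(s['joints'],2),'F',np.round(s['wrist_force'],1),'gap',round(s['finger_gap'],1))
y=-0.193295;S=np.array([[np.cos(y),-np.sin(y),0],[np.sin(y),np.cos(y),0],[0,0,1]]);p=S.T@(np.array(s['eef_pos'])-[570.4,52.2,0])
print('stand: tcp',p.round(1),'tip',(p+8*S.T@R[:,2]).round(1),'axes(cols tool x,y,z)',(S.T@R).round(3).tolist())
E
python3 -m handwheel '[[-0.10,0.2,0,0],[-0.15,0.25,0,0],[-0.2,0.3,0,0],[-0.2,0.3,0,0],[-0.2,0.3,0,0]]'; python3 st.py
```

```text
clock: 2.28
eef_pos: [-138.3, -843.3, 214.3]
eef_rot: [3.037, 0.047, 0.285]
wrist_force: [0.8, -0.5, -1.0]
finger_gap: 28.1
t 2.27 p [-138.3 -843.3  214.3] j [-1.78  1.1   0.24  0.01  1.69 -0.49] F [ 0.8 -0.5 -1. ] gap 28.1
stand: tcp [ -523.4 -1015.    214.3] tip [ -523.4 -1015.9   206.3] axes(cols tool x,y,z) [[0.887, 0.463, 0.006], [0.46, -0.88, -0.114], [-0.047, 0.104, -0.993]]
```

```bash
R='s'
python3 -m handwheel '[[-0.10,0.2,-0.05,0],[-0.1,0.2,-0.05,0]]' | sed -n 1,3p; python3 -m handwheel '[[-0.10,0.2,-0.05,0],[-0.1,0.2,-0.05,0]]'| sed -n 1,3p; python3 -m handwheel '[[-0.10,0.2,0,0]]'| sed -n 1,3p;python3 -m handwheel '[[-0.10,0.2,0,0]]'| sed -n 1,3p;python3 -m handwheel '[[-0.3,0.6,-0.6,0]]'| sed -n 1,3p;python3 -m handwheel '[[-0.3,0.6,-0.6,0]]'| sed -n 1,3p; python3 st.py
```

```text
clock: 2.52
eef_pos: [-140.7, -852.9, 222.0]
eef_rot: [2.996, 0.067, 0.283]
clock: 2.78
eef_pos: [-143.3, -861.4, 232.9]
eef_rot: [2.956, 0.086, 0.28]
clock: 2.9
eef_pos: [-145.7, -872.8, 230.5]
eef_rot: [2.92, 0.103, 0.277]
clock: 3.02
eef_pos: [-148.0, -883.5, 229.0]
eef_rot: [2.885, 0.12, 0.273]
clock: 3.15
eef_pos: [-147.7, -877.9, 263.2]
eef_rot: [2.864, 0.129, 0.27]
clock: 3.28
eef_pos: [-146.9, -870.3, 305.9]
eef_rot: [2.836, 0.142, 0.266]
t 3.27 p [-146.9 -870.3  305.9] j [-1.79  1.01  0.24  0.02  1.56 -0.5 ] F [-0.1  0.   0.7] gap 28.1
stand: tcp [ -526.7 -1043.1   305.9] tip [ -526.6 -1045.8   298.3] axes(cols tool x,y,z) [[0.887, 0.461, 0.012], [0.439, -0.836, -0.33], [-0.142, 0.298, -0.944]]
```

```bash
for i in 1; do
python3 -m handwheel '[[-0.13,0.25,0.10,0]]'| sed -n 3p;python3 -m handwheel '[[-0.13,0.25,0.10,0]]'| sed -n 3p;python3 -m handwheel '[[-0.13,0.25,0.10,0]]'| sed -n 3p;python3 -m handwheel '[[-0.13,0.25,0.10,0]]'| sed -n 3p;python3 -m handwheel '[[-0.13,0.25,0.10,0]]'| sed -n 3p;python3 -m handwheel '[[-0.13,0.25,0.12,0]]'| sed -n 3p;done;python3 st.py
```

```text
eef_rot: [2.797, 0.16, 0.261]
eef_rot: [2.764, 0.175, 0.255]
eef_rot: [2.73, 0.19, 0.249]
eef_rot: [2.695, 0.205, 0.242]
eef_rot: [2.661, 0.22, 0.235]
eef_rot: [2.626, 0.235, 0.226]
t 4.03 p [-167.5 -953.5  241. ] j [-1.79  1.12  0.24  0.03  1.23 -0.51] F [ 0.4  0.  -0.6] gap 28.3
stand: tcp [ -530.9 -1128.7   241. ] tip [ -530.8 -1133.    234.2] axes(cols tool x,y,z) [[0.888, 0.459, 0.016], [0.396, -0.748, -0.533], [-0.232, 0.48, -0.846]]
```

```bash
cat > d.py <<'E'
# world target TCP (stand frame) -> tool shift in m
from h import *
import sys
t=np.array([float(a) for a in sys.argv[1:4]])
s=read_state();R=Ro.from_euler('xyz',s['eef_rot']).as_matrix()
y=-0.193295;S=np.array([[np.cos(y),-np.sin(y),0],[np.sin(y),np.cos(y),0],[0,0,1]])
w=S@t+[570.4,52.2,0];d=(R.T@(w-s['eef_pos']))/1000
print('target world',w.round(1),'tool shift m',d.round(4),'dist',np.linalg.norm(d).round(4))
E
python3 -m handwheel '[[-0.12,0.23,0.14,0]]'| sed -n 3p
python3 -m handwheel '[[0.02,-0.035,-0.035,-10.5],[0.04,-0.07,-0.07,-21],[0.06,-0.105,-0.105,-31.5],[0.08,-0.14,-0.14,-42],[0.10,-0.175,-0.175,-52.5]]'; python3 st.py; python3 d.py -100 -500 420;python3 d.py -130 -250 420
```

```text
eef_rot: [2.591, 0.249, 0.218]
clock: 4.78
eef_pos: [-122.2, -745.1, 259.4]
eef_rot: [2.881, 0.547, 0.935]
wrist_force: [-0.8, -1.5, 1.8]
finger_gap: 28.1
t 4.78 p [-122.2 -745.1  259.4] j [-1.79  0.43  1.35  0.05  0.77 -1.26] F [-0.8 -1.5  1.8] gap 28.1
stand: tcp [-526.6 -915.5  259.4] tip [-526.5 -920.   252.8] axes(cols tool x,y,z) [[0.366, 0.93, 0.017], [0.772, -0.293, -0.564], [-0.52, 0.22, -0.825]]
target world [ 376.2 -419.3  420. ] tool shift m [ 0.3932  0.3104 -0.3598] dist 0.6167
target world [ 394.8 -168.2  420. ] tool shift m [ 0.5751  0.2092 -0.5014] dist 0.7911
```

```bash
python3 -m handwheel '[[0.04,0.03,-0.035,-5],[0.08,0.06,-0.07,-10],[0.12,0.09,-0.105,-15],[0.16,0.12,-0.14,-20],[0.20,0.155,-0.18,-21.5]]'>/dev/null; python3 st.py; python3 d.py -100 -500 420;python3 d.py -130 -250 420
```

```text
t 5.4 p [ 126.5 -580.2  337.9] j [-1.32  0.04  1.64 -0.29  0.92 -1.02] F [ 0.5 -1.5 -0.9] gap 28.2
stand: tcp [-314.1 -705.9  337.9] tip [-314.  -710.4  331.3] axes(cols tool x,y,z) [[-0.002, 1.0, 0.017], [0.825, 0.011, -0.565], [-0.565, 0.013, -0.825]]
target world [ 376.2 -419.3  420. ] tool shift m [ 0.123   0.2175 -0.1805] dist 0.3082
target world [ 394.8 -168.2  420. ] tool shift m [ 0.3293  0.1902 -0.3223] dist 0.4985
```

```bash
python3 -m handwheel '[[0.035,0.043,-0.042,0],[0.07,0.086,-0.084,0],[0.11,0.13,-0.13,0],[0.146,0.172,-0.16,0],[0.18,0.215,-0.19,0]]'>/dev/null; python3 st.py
python3 -m handwheel '[[0.045,0.005,-0.028,0],[0.09,0.01,-0.056,0],[0.135,0.015,-0.084,0],[0.18,0.02,-0.112,0],[0.225,0.025,-0.14,0]]'>/dev/null; python3 st.py; python3 d.py 0 230 340
```

```text
t 6.03 p [ 361.7 -383.   393.9] j [-0.63  0.01  1.55 -0.55  1.32 -0.38] F [-1.1 -0.3 -0.8] gap 28.0
stand: tcp [-121.2 -467.2  393.9] tip [-121.1 -471.7  387.3] axes(cols tool x,y,z) [[-0.001, 1.0, 0.019], [0.824, 0.011, -0.566], [-0.566, 0.015, -0.824]]
t 6.65 p [ 434.5 -125.4  382.8] j [-0.03  0.02  1.56 -0.6   1.63  0.14] F [ 0.5 -0.5 -0.4] gap 28.0
stand: tcp [ -99.3 -200.4  382.8] tip [ -99.1 -204.9  376.2] axes(cols tool x,y,z) [[0.0, 1.0, 0.02], [0.824, 0.011, -0.566], [-0.566, 0.017, -0.824]]
target world [614.6 277.9 340. ] tool shift m [ 0.3789  0.1034 -0.2064] dist 0.4437
```

```bash
python3 -m handwheel '[[0.044,0.012,-0.03,0],[0.088,0.025,-0.06,0],[0.132,0.037,-0.09,0],[0.176,0.05,-0.12,0],[0.22,0.062,-0.15,0]]'>/dev/null; python3 st.py
python3 -m handwheel '[[0.044,0.01,-0.03,0],[0.088,0.02,-0.06,0],[0.13,0.03,-0.085,0],[0.15,0.03,-0.085,0]]'>/dev/null; python3 st.py; python3 d.py 0 215 150; python3 d.py 0 195 45
```

```text
t 7.28 p [544.  127.  383.3] j [ 0.39  0.44  1.06 -0.54  1.94  0.45] F [ 0.2 -0.5  0.8] gap 28.5
stand: tcp [-40.3  68.4 383.3] tip [-40.1  63.9 376.7] axes(cols tool x,y,z) [[0.001, 1.0, 0.021], [0.825, 0.011, -0.566], [-0.566, 0.018, -0.824]]
t 7.78 p [605.1 292.7 368.1] j [ 0.56  0.88  0.4  -0.56  2.21  0.49] F [-0.7 -0.6 -0. ] gap 28.3
stand: tcp [-12.1 242.7 368.1] tip [-12.  238.1 361.5] axes(cols tool x,y,z) [[-0.001, 1.0, 0.022], [0.825, 0.013, -0.565], [-0.566, 0.018, -0.825]]
target world [611.7 263.2 150. ] tool shift m [0.1005 0.0079 0.1957] dist 0.2201
target world [607.9 243.6  45. ] tool shift m [0.1434 0.0058 0.2936] dist 0.3268
```

```bash
python3 - <<'E'
from h import *
y=-0.193295;c,s=np.cos(y),np.sin(y)
for n,q in(('turq rim',(147,180)),('turq Lrim R edge',(170,180)),('black',(173,120)),('turq base',(152,185))):
  for z in (0,80):
    X=onz('top',*q,z);d=X[:2]-[570.4,52.2];print(n,z,(c*d[0]+s*d[1]).round(),(-s*d[0]+c*d[1]).round())
E
python3 -m handwheel '[[0.02,0.004,0.04,0],[0.04,0.008,0.08,0],[0.06,0.008,0.12,0],[0.08,0.008,0.16,0],[0.10,0.008,0.19,0]]'>/dev/null; python3 st.py;python3 d.py 0 190 46
```

```text
turq rim 0 -9.0 294.0
turq rim 80 -17.0 268.0
turq Lrim R edge 0 -0.0 249.0
turq Lrim R edge 80 -9.0 227.0
black 0 121.0 271.0
black 80 100.0 247.0
turq base 0 -17.0 282.0
turq base 80 -24.0 257.0
t 8.4 p [611.9 265.5 153.7] j [ 0.53  0.87  0.89 -0.46  1.77  0.71] F [ 0.1 -0.   0.6] gap 28.3
stand: tcp [-2.000e-01  2.173e+02  1.537e+02] tip [-1.000e-01  2.128e+02  1.472e+02] axes(cols tool x,y,z) [[-0.001, 1.0, 0.021], [0.825, 0.013, -0.566], [-0.566, 0.017, -0.824]]
target world [606.9 238.7  46. ] tool shift m [ 0.0384 -0.002   0.1043] dist 0.1112
```

```bash
python3 -m handwheel '[[0.006,0,0.035,0],[0.012,0,0.07,0],[0.017,0,0.09,0],[0.021,0,0.11,0],[0.021,0,0.111,0]]'>/dev/null; python3 st.py
python3 - <<'E'
from h import *
for n in('scene','top'):
    im=cams.camera(n);cv2.imwrite(f'pics/{n}2.png',cv2.resize(im[110:340,120:430] if n=='scene' else im[90:290,100:390],None,fx=2.5,fy=2.5,interpolation=cv2.INTER_CUBIC)[:,:,::-1])
E
```

```text
t 9.03 p [605.  219.9  49.6] j [ 0.48  0.9   1.08 -0.47  1.55  0.77] F [0.2 0.4 0.9] gap 28.3
stand: tcp [  1.8 171.3  49.6] tip [  1.9 166.7  43. ] axes(cols tool x,y,z) [[-0.001, 1.0, 0.02], [0.824, 0.012, -0.566], [-0.567, 0.016, -0.824]]
```

View pics/scene2.png

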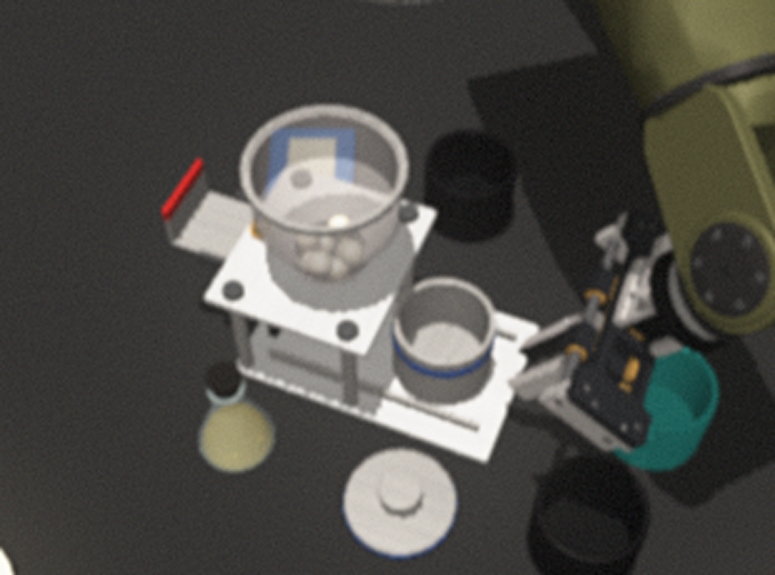

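Scene: the fingers (about 520,370 in the crop) face the jar's outer side and sit clear of the turquoise look-alike. Nothing has been disturbed, so I start the push.

```bash
python3 -m handwheel '[[-0.008,-0.002,0.0055,0],[-0.0165,-0.002,0.0113,0],[-0.025,-0.002,0.017,0],[-0.033,-0.002,0.0226,0],[-0.041,-0.002,0.0283,0]]'>/dev/null; python3 st.py
python3 -m handwheel '[[-0.008,0,0.0055,0],[-0.0165,0,0.0113,0],[-0.025,0,0.017,0],[-0.030,0,0.0206,0]]'>/dev/null; python3 st.py
```

```text
t 9.75 p [595.1 172.1  51.7] j [ 0.42  0.83  1.21 -0.5   1.47  0.75] F [1.3 7.4 2.5] gap 28.1
stand: tcp [  1.2 122.4  51.7] tip [  1.4 117.9  45.1] axes(cols tool x,y,z) [[0.0, 1.0, 0.023], [0.826, 0.013, -0.564], [-0.564, 0.019, -0.826]]
t 10.25 p [588.5 135.7  51.8] j [ 0.38  0.79  1.29 -0.51  1.42  0.74] F [1.6 5.2 1.3] gap 28.3
stand: tcp [ 1.8 85.5 51.8] tip [ 1.9 81.  45.2] axes(cols tool x,y,z) [[0.001, 1.0, 0.023], [0.826, 0.013, -0.563], [-0.563, 0.02, -0.826]]
```

```bash
python3 -m handwheel '[[-0.007,-0.001,0.0048,0],[-0.014,-0.001,0.0096,0],[-0.020,-0.001,0.0137,0]]'>/dev/null; python3 st.py
python3 -m handwheel '[[-0.003,0,0.002,0],[-0.005,0,0.0034,0]]'>/dev/null; python3 st.py
python3 - <<'E'
from h import *
im=cams.camera('scene');cv2.imwrite('pics/scene3.png',cv2.resize(im[150:310,180:380],None,fx=4,fy=4,interpolation=cv2.INTER_CUBIC)[:,:,::-1])
E
```

```text
t 10.62 p [583.2 111.7  51.8] j [ 0.35  0.76  1.34 -0.53  1.39  0.72] F [0.8 5.6 1.3] gap 28.1
stand: tcp [ 1.1 60.9 51.8] tip [ 1.3 56.4 45.2] axes(cols tool x,y,z) [[0.001, 1.0, 0.024], [0.826, 0.013, -0.563], [-0.563, 0.02, -0.826]]
t 10.88 p [582.1 105.6  51.9] j [ 0.34  0.75  1.35 -0.53  1.38  0.72] F [ 1.3  4.6 -0.3] gap 28.1
stand: tcp [ 1.2 54.7 51.9] tip [ 1.4 50.2 45.3] axes(cols tool x,y,z) [[0.001, 1.0, 0.024], [0.826, 0.013, -0.563], [-0.563, 0.02, -0.826]]
```

View pics/scene3.png

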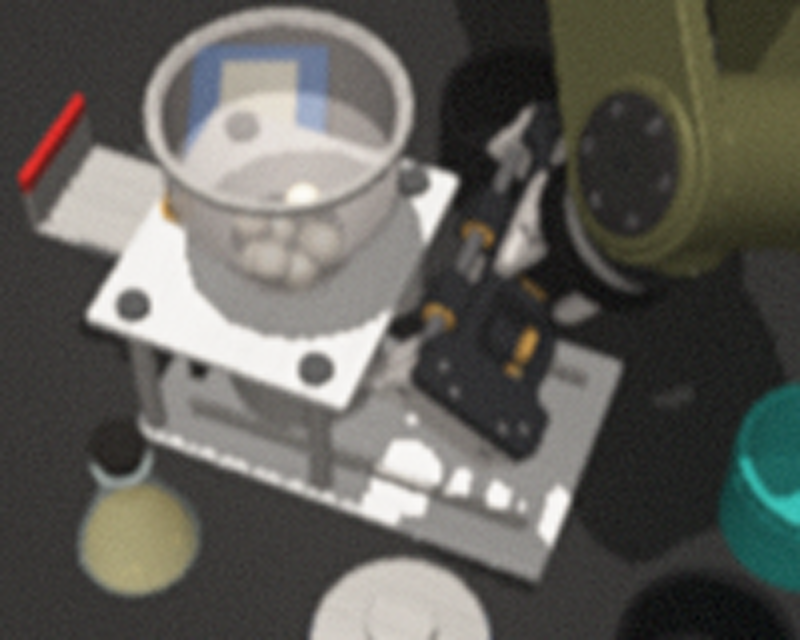

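The jar is almost hidden under the plate, with the fingers at about (400,360) and the body clear of the plate edge and funnel. I go on in small steps until the force rises at the stop.

```bash
for k in 1; do python3 -m handwheel '[[-0.0025,0,0.0017,0],[-0.0025,0,0.0017,0]]'|sed -n '2p;4p'; python3 -m handwheel '[[-0.0025,0,0.0017,0],[-0.0025,0,0.0017,0]]'|sed -n '2p;4p';python3 -m handwheel '[[-0.0017,0,0.0011,0],[-0.0017,0,0.0011,0]]'|sed -n '2p;4p';done; python3 st.py
```

```text
eef_pos: [581.5, 102.4, 51.8]
wrist_force: [0.4, 3.3, 0.5]
eef_pos: [581.1, 100.2, 51.9]
wrist_force: [1.8, 9.6, -0.1]
eef_pos: [581.1, 99.8, 52.1]
wrist_force: [2.4, 14.2, 1.7]
t 11.68 p [581.1  99.8  52.1] j [ 0.33  0.74  1.37 -0.53  1.37  0.72] F [ 2.4 14.2  1.7] gap 28.1
stand: tcp [ 1.3 48.7 52.1] tip [ 1.6 44.3 45.5] axes(cols tool x,y,z) [[0.0, 1.0, 0.026], [0.829, 0.014, -0.56], [-0.56, 0.021, -0.828]]
```

```bash
python3 -m handwheel '[[-0.0025,0,0.0017,0],[-0.0025,0,0.0017,0],[-0.0025,0,0.0017,0]]'|sed -n '2p;4p'; python3 st.py
```

```text
eef_pos: [581.2, 99.3, 52.5]
wrist_force: [2.6, 19.8, 3.2]
t 12.05 p [581.2  99.3  52.5] j [ 0.33  0.74  1.37 -0.53  1.36  0.71] F [ 2.6 19.8  3.2] gap 28.2
stand: tcp [ 1.5 48.3 52.5] tip [ 1.8 43.8 45.8] axes(cols tool x,y,z) [[-0.0, 1.0, 0.028], [0.831, 0.016, -0.556], [-0.556, 0.023, -0.831]]
```

```bash
python3 -m handwheel '[[0.02,0,-0.0135,0],[0.04,0,-0.027,0],[0.06,0,-0.04,0],[0.08,0,-0.0535,0],[0.098,0,-0.0655,0]]'|tail -2; python3 st.py
python3 -m handwheel '[[-0.004,0,-0.035,0],[-0.01,0,-0.07,0],[-0.015,0,-0.11,0],[-0.02,0,-0.16,0],[-0.02,0,-0.21,0]]'>/dev/null; python3 st.py
python3 - <<'E'
from h import *
for q in((395,22),(480,32),(540,15),(500,30),(535,320),(545,265)):print(q,onz('scene',*q,0).round(),onz('scene',*q,150).round())
im=cams.camera('scene');cv2.imwrite('pics/scene4.png',im[:,:,::-1])
E
```

```text
wrist_force: [0.1, -0.5, 0.2]
finger_gap: 28.4
t 12.68 p [601.9 215.7  52.2] j [ 0.47  0.88  1.11 -0.47  1.53  0.77] F [ 0.1 -0.5  0.2] gap 28.4
stand: tcp [ -0.5 166.5  52.2] tip [ -0.2 162.   45.5] axes(cols tool x,y,z) [[-0.0, 1.0, 0.028], [0.83, 0.016, -0.557], [-0.557, 0.023, -0.83]]
t 13.3 p [615.4 315.2 239.4] j [ 0.58  0.91  0.62 -0.47  1.99  0.65] F [ 0.5 -0.3  0.7] gap 28.0
stand: tcp [ -6.4 266.8 239.4] tip [ -6.2 262.3 232.8] axes(cols tool x,y,z) [[0.001, 1.0, 0.027], [0.83, 0.015, -0.558], [-0.558, 0.023, -0.83]]
(395, 22) [-413.  327.    0.] [-141.  305.  150.]
(480, 32) [-409.  615.    0.] [-138.  540.  150.]
(540, 15) [-569.  836.    0.] [-269.  721.  150.]
(500, 30) [-437.  684.    0.] [-161.  597.  150.]
(535, 320) [640. 637.   0.] [721. 558. 150.]
(545, 265) [505. 677.   0.] [610. 592. 150.]
```

View pics/scene4.png

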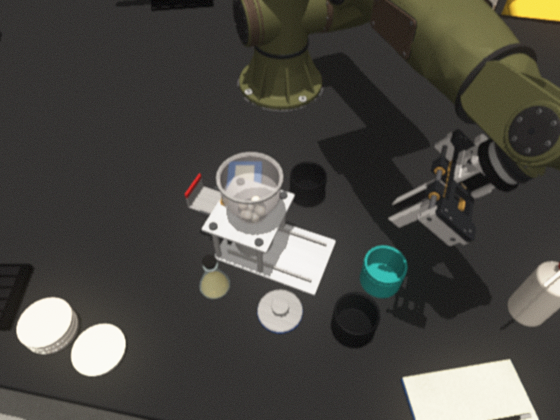

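The jar is now under the top plate with the guides empty behind it. The lid, flask and look-alikes haven't moved, and the arm is clear. Next I straighten the tool at the far reach on the left side.

```bash
python3 d.py -253 407 380; python3 d.py -527 557 330
```

```text
target world [400.3 500.2 380. ] tool shift m [ 0.0389 -0.2399 -0.1959] dist 0.3122
target world [160.2 700.1 330. ] tool shift m [ 0.1911 -0.5127 -0.2462] dist 0.6
```

```bash
python3 -m handwheel '[[0.0,-0.03,-0.05,0],[0.01,-0.08,-0.09,0],[0.02,-0.13,-0.13,0],[0.03,-0.18,-0.165,0],[0.039,-0.24,-0.195,0]]'>/dev/null; python3 st.py
python3 -m handwheel '[[0.025,-0.05,-0.005,0],[0.055,-0.1,-0.01,0],[0.085,-0.15,-0.02,0],[0.115,-0.2,-0.03,0],[0.14,-0.25,-0.04,0]]'>/dev/null; python3 st.py
```

```text
t 13.97 p [408.4 494.3 376.4] j [ 0.93  0.9   0.33 -0.41  2.4   0.89] F [-0.1 -0.2 -0.4] gap 28.2
stand: tcp [-243.9  402.7  376.4] tip [-243.6  398.3  369.7] axes(cols tool x,y,z) [[0.003, 0.999, 0.032], [0.832, 0.016, -0.554], [-0.554, 0.028, -0.832]]
t 14.6 p [180.6 638.5 310. ] j [ 1.28  1.04  0.24 -0.14  2.43  1.38] F [-0.1  0.1  0.5] gap 28.1
stand: tcp [-495.2  500.5  310. ] tip [-494.9  496.2  303.3] axes(cols tool x,y,z) [[0.002, 0.999, 0.035], [0.839, 0.017, -0.544], [-0.544, 0.03, -0.839]]
```

```bash
python3 -m handwheel '[[0.25,0,-0.16,0]]'>/dev/null;python3 -m handwheel '[[0.25,0,-0.16,0]]'>/dev/null;python3 st.py;python3 -m handwheel '[[0.25,0,-0.16,0]]'>/dev/null;python3 -m handwheel '[[0.25,0,-0.16,0]]'>/dev/null;python3 -m handwheel '[[0.25,0,-0.14,0]]'>/dev/null;python3 -m handwheel '[[0.25,0,-0.14,0]]'>/dev/null;python3 st.py
```

```text
t 14.85 p [177.7 661.5 273.7] j [ 1.29  1.07  0.24 -0.12  2.35  1.4 ] F [-0.1 -0.   0.2] gap 28.1
stand: tcp [-502.4  522.6  273.7] tip [-502.   518.5  266.8] axes(cols tool x,y,z) [[-0.002, 0.999, 0.043], [0.864, 0.024, -0.503], [-0.503, 0.036, -0.863]]
t 15.35 p [172.8 702.1 220. ] j [ 1.31  1.12  0.24 -0.1   2.2   1.44] F [-0.8 -0.5  0.1] gap 28.0
stand: tcp [-515.1  561.4  220. ] tip [-514.6  558.1  212.7] axes(cols tool x,y,z) [[-0.005, 0.998, 0.055], [0.913, 0.027, -0.406], [-0.407, 0.048, -0.912]]
```

```bash
python3 -m handwheel '[[0.0,-0.05,-0.05,0],[0,-0.1,-0.1,0],[0.04,-0.15,-0.13,0]]'>/dev/null;python3 st.py;python3 -m handwheel '[[0.22,-0.05,-0.16,0]]'>/dev/null;python3 -m handwheel '[[0.22,-0.05,-0.16,0]]'>/dev/null;python3 -m handwheel '[[0.23,-0.05,-0.13,0]]'>/dev/null;python3 -m handwheel '[[0.23,-0.05,-0.13,0]]'>/dev/null;python3 st.py
```

```text
t 15.72 p [ 57.7 706.6 277.1] j [ 1.45  1.05  0.24 -0.03  2.25  1.61] F [ 0.9  0.6 -0.1] gap 28.2
stand: tcp [-628.9  543.7  277.1] tip [-628.5  540.7  269.7] axes(cols tool x,y,z) [[-0.006, 0.999, 0.053], [0.925, 0.026, -0.379], [-0.38, 0.046, -0.924]]
t 16.23 p [ 40.  744.3 252.2] j [ 1.47  1.07  0.24 -0.02  2.11  1.65] F [ 0.6  0.4 -0.4] gap 28.1
stand: tcp [-653.5  577.3  252.2] tip [-653.2  575.2  244.4] axes(cols tool x,y,z) [[-0.01, 0.999, 0.038], [0.965, 0.019, -0.26], [-0.261, 0.034, -0.965]]
```

```bash
python3 -m handwheel '[[0.23,-0.05,-0.10,0]]'>/dev/null;python3 -m handwheel '[[0.23,-0.05,-0.10,0]]'>/dev/null;python3 -m handwheel '[[0.23,-0.05,-0.08,0]]'>/dev/null;python3 -m handwheel '[[0.23,-0.05,-0.08,0]]'>/dev/null;python3 -m handwheel '[[0.24,-0.05,-0.06,0]]'>/dev/null;python3 st.py;python3 -m handwheel '[[0.24,-0.05,-0.06,0]]'>/dev/null;python3 -m handwheel '[[0.24,-0.05,-0.05,0]]'>/dev/null;python3 st.py
```

```text
t 16.85 p [ 22.8 800.5 213.1] j [ 1.5   1.1   0.24 -0.    1.89  1.68] F [-1.   0.4 -0.5] gap 28.4
stand: tcp [-681.2  629.2  213.1] tip [-681.1  628.5  205.2] axes(cols tool x,y,z) [[-0.009, 1.0, 0.011], [0.996, 0.01, -0.09], [-0.09, 0.01, -0.996]]
t 17.1 p [ 18.4 823.3 200.7] j [1.5  1.12 0.24 0.   1.81 1.69] F [-0.5 -0.3  0.4] gap 28.3
stand: tcp [-689.9  650.7  200.7] tip [-689.9  650.5  192.7] axes(cols tool x,y,z) [[-0.007, 1.0, -0.001], [1.0, 0.007, -0.018], [-0.018, -0.001, -1.0]]
```

```bash
python3 d.py -292 348 330; python3 d.py -120 -60 330
python3 -m handwheel '[[-0.03,0.04,-0.03,0],[-0.07,0.08,-0.06,0],[-0.105,0.12,-0.09,0],[-0.14,0.16,-0.12,0],[-0.175,0.2,-0.13,0]]' 1 10 >/dev/null;python3 st.py;python3 d.py -292 348 330;python3 d.py -120 -60 330
```

```text
target world [350.7 449.8 330. ] tool shift m [-0.3078  0.3955 -0.1243] dist 0.5164
target world [441.1  16.4 330. ] tool shift m [-0.717   0.5645 -0.1172] dist 0.9201
t 17.73 p [184.9 615.3 335.6] j [ 1.22  0.48  1.   -0.    1.68  1.41] F [ 0.8  1.  -0.2] gap 0.5
stand: tcp [-486.5  478.6  335.6] tip [-486.5  478.5  327.6] axes(cols tool x,y,z) [[-0.006, 1.0, -0.0], [1.0, 0.006, -0.014], [-0.014, -0.0, -1.0]]
target world [350.7 449.8 330. ] tool shift m [-0.1317  0.1937  0.0074] dist 0.2343
target world [441.1  16.4 330. ] tool shift m [-0.5408  0.363   0.0131] dist 0.6515
```

```bash
python3 -m handwheel '[[-0.04,0.045,0,0],[-0.08,0.09,0,0],[-0.12,0.135,0,0],[-0.165,0.175,0,0],[-0.22,0.2,0,0]]' >/dev/null;python3 st.py
python3 -m handwheel '[[-0.06,0.015,0,0],[-0.12,0.03,0,0],[-0.18,0.045,0,0],[-0.24,0.06,0,0],[-0.30,0.08,0,0]]' >/dev/null;python3 st.py;python3 d.py 0 -100 250;
```

```text
t 18.35 p [342.2 359.9 338.2] j [ 0.74  0.12  1.45 -0.01  1.58  0.93] F [ 1.2 -0.4 -1.1] gap 0.3
stand: tcp [-283.1  258.2  338.2] tip [-283.1  258.1  330.2] axes(cols tool x,y,z) [[-0.005, 1.0, 0.001], [1.0, 0.005, -0.014], [-0.014, 0.0, -1.0]]
t 18.98 p [364.3  48.8 342.6] j [ 0.04 -0.19  1.75 -0.01  1.59  0.23] F [1.1 0.  0.5] gap 1.1
stand: tcp [-201.6  -42.9  342.6] tip [-201.6  -43.   334.6] axes(cols tool x,y,z) [[-0.004, 1.0, 0.003], [1.0, 0.004, -0.013], [-0.013, 0.003, -1.0]]
target world [551.2 -45.9 250. ] tool shift m [-0.0568  0.2011  0.0939] dist 0.2291
```

```bash
python3 -m handwheel '[[-0.02,0.045,0,0],[-0.04,0.09,0.02,0],[-0.055,0.135,0.04,0],[-0.06,0.18,0.07,0],[-0.059,0.20,0.094,0]]' >/dev/null;python3 st.py
python3 - <<'E'
from h import *
for n in ('top','scene'):
    im=cams.camera(n);m=redmask(im);k,l,st,ce=cv2.connectedComponentsWithStats(m)
    for i in range(1,k):
        if st[i,4]>15: print(n,st[i],ce[i],onz(n,*ce[i],140))
im=cams.camera('wrist');cv2.imwrite('pics/w5.png',im[:,:,::-1])
E
```

```text
t 19.6 p [551.2 -49.6 247.9] j [-0.15  0.28  1.46 -0.01  1.39  0.04] F [ 0.3  0.5 -0.2] gap 0.3
stand: tcp [   0.7 -103.6  247.9] tip [   0.7 -103.7  239.9] axes(cols tool x,y,z) [[-0.002, 1.0, 0.002], [1.0, 0.002, -0.014], [-0.014, 0.002, -1.0]]
scene [184 174  17  24  98] [191.83673469 186.07142857] [551.08917864 -75.87237271 140.        ]
```

View pics/w5.png

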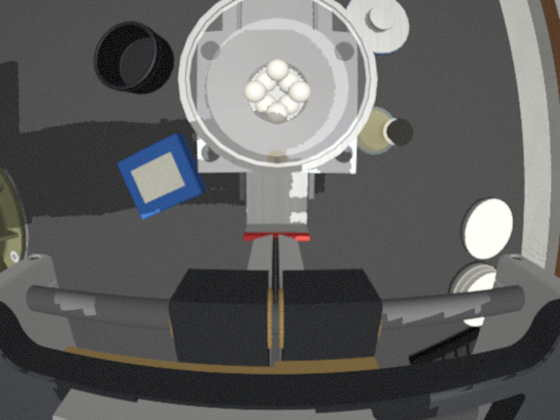

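The wrist view shows the red lip at (276,237), centred on the closed fingers, with the gate plate and plunger beyond it. I check this against the projection.

```bash
python3 - <<'E'
from h import *
y=-0.193295;S=np.array([[np.cos(y),-np.sin(y),0],[np.sin(y),np.cos(y),0],[0,0,1]])
for p in([30,-130,140],[-30,-130,140],[0,-62,132],[0,0,222]):print(p,proj('wrist',S@np.array(p,float)+[570.4,52.2,0]).round(1))
im=cv2.imread('pics/w5.png')[:,:,::-1].copy();a=np.argwhere(redmask(im));print(a.min(0),a.max(0))
r=[];
for v,u in a[(a[:,1]>240)&(a[:,1]<315)]:r.append(S.T@(onz('wrist',u,v,140)-[570.4,52.2,0]))
r=np.array(r);print(r.min(0),r.max(0),r.mean(0))
E
python3 d.py 0 -108 120
```

```text
[30, -130, 140] [308.  238.1]
[-30, -130, 140] [242.2 237.9]
[0, -62, 132] [275.4 162.2]
[0, 0, 222] [276.1  76.5]
[233 244] [240 309]
[ -28.40583957 -131.88082622  140.        ] [  30.91663632 -125.10395356  140.        ] [   1.97242682 -127.54680791  140.        ]
target world [549.7 -53.8 120. ] tool shift m [-0.0034  0.0011  0.1289] dist 0.1289
```

```bash
python3 -m handwheel '[[0,0,0.03,0],[0,0,0.06,0],[0,0,0.09,0],[0,0,0.115,0],[0,0,0.128,0]]' >/dev/null;python3 st.py
python3 -m handwheel '[[-0.004,0,0,0],[-0.008,0,0,0]]' |sed -n '2p;4p';python3 -m handwheel '[[-0.004,0,0,0],[-0.006,0,0,0]]' |sed -n '2p;4p';python3 st.py
```

```text
t 20.38 p [549.  -50.2 121.5] j [-0.15  0.39  1.62 -0.02  1.13  0.05] F [-0.1  0.2  0. ] gap 0.4
stand: tcp [  -1.3 -104.6  121.5] tip [  -1.3 -104.7  113.5] axes(cols tool x,y,z) [[-0.004, 1.0, 0.002], [1.0, 0.004, -0.014], [-0.014, 0.002, -1.0]]
eef_pos: [548.0, -58.5, 123.1]
wrist_force: [-0.2, 0.5, 0.6]
eef_pos: [547.2, -64.6, 123.9]
wrist_force: [2.3, 8.8, 4.4]
t 20.88 p [547.2 -64.6 123.9] j [-0.18  0.39  1.62 -0.01  1.13  0.02] F [2.3 8.8 4.4] gap 0.4
stand: tcp [  -0.4 -119.   123.9] tip [  -0.3 -119.2  115.9] axes(cols tool x,y,z) [[-0.003, 1.0, 0.005], [1.0, 0.003, -0.013], [-0.013, 0.005, -1.0]]
```

```bash
python3 -m handwheel '[[-0.002,0,0.001,0],[-0.004,0,0.002,0],[-0.007,0,0.002,0],[-0.011,0,0.002,0],[-0.016,0,0.002,0]]' |sed -n '2p;4p';python3 st.py
python3 -m handwheel '[[-0.006,0,0.001,0],[-0.012,0,0.001,0],[-0.018,0,0.001,0],[-0.024,0,0.001,0],[-0.03,0,0.001,0]]' |sed -n '2p;4p';python3 st.py
```

```text
eef_pos: [544.1, -80.5, 122.1]
wrist_force: [1.0, 3.1, 0.6]
t 21.5 p [544.1 -80.5 122.1] j [-0.21  0.39  1.63 -0.01  1.12 -0.01] F [1.  3.1 0.6] gap 0.9
stand: tcp [  -0.3 -135.3  122.1] tip [  -0.3 -135.4  114.1] axes(cols tool x,y,z) [[-0.003, 1.0, 0.005], [1.0, 0.003, -0.013], [-0.013, 0.005, -1.0]]
eef_pos: [538.3, -110.4, 121.3]
wrist_force: [0.7, 2.0, -1.5]
t 22.12 p [ 538.3 -110.4  121.3] j [-0.26  0.39  1.63 -0.01  1.12 -0.07] F [ 0.7  2.  -1.5] gap 0.6
stand: tcp [  -0.3 -165.7  121.3] tip [  -0.3 -165.8  113.3] axes(cols tool x,y,z) [[-0.003, 1.0, 0.005], [1.0, 0.003, -0.013], [-0.013, 0.005, -1.0]]
```

```bash
python3 -m handwheel '[[-0.004,0,0,0],[-0.007,0,0,0],[-0.010,0,0,0],[-0.0125,0,0,0],[-0.0125,0,0,0]]' |sed -n '2p;4p';python3 st.py
python3 - <<'E'
from h import *
im=cams.camera('scene');m=redmask(im);a=np.argwhere(m);print(a.mean(0))
t=cams.camera('wrist')
cv2.imwrite('pics/a6.png',np.vstack([cv2.resize(im[140:310,150:380],(690,510))[:, :,::-1][:300],cv2.resize(t[0:250,100:500],(690,290))[:,:,::-1]]))
E
```

```text
eef_pos: [535.8, -122.9, 121.5]
wrist_force: [-0.5, -0.4, 0.2]
t 22.75 p [ 535.8 -122.9  121.5] j [-0.29  0.39  1.63 -0.01  1.12 -0.09] F [-0.5 -0.4  0.2] gap 0.6
stand: tcp [  -0.3 -178.5  121.5] tip [  -0.2 -178.6  113.5] axes(cols tool x,y,z) [[-0.003, 1.0, 0.005], [1.0, 0.003, -0.013], [-0.013, 0.005, -1.0]]
[191.21052632 204.31578947]
```

View pics/a6.png

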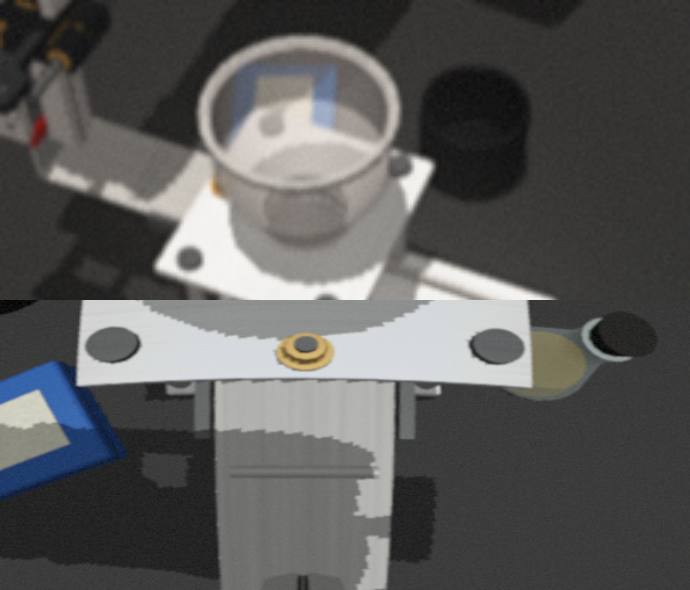

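```bash
python3 - <<'E'
from h import *
im=cams.camera('top');cv2.imwrite('pics/top7.png',cv2.resize(im[140:260,240:420],(720,480),interpolation=cv2.INTER_CUBIC)[:,:,::-1])
E
python3 -m handwheel '[[0.003,0,0,0],[0.003,0,-0.03,0],[0.003,0,-0.055,0],[-0.015,0,-0.055,0],[-0.04,0,-0.055,0]]' |sed -n '2p;4p';python3 st.py;python3 d.py 0 -218 121
```

```text
eef_pos: [527.8, -162.1, 176.2]
wrist_force: [-1.2, -0.3, -0.6]
t 23.52 p [ 527.8 -162.1  176.2] j [-0.36  0.33  1.57 -0.01  1.24 -0.16] F [-1.2 -0.3 -0.6] gap 0.5
stand: tcp [  -0.7 -218.4  176.2] tip [  -0.6 -218.6  168.2] axes(cols tool x,y,z) [[-0.004, 1.0, 0.004], [1.0, 0.004, -0.013], [-0.013, 0.004, -1.0]]
target world [ 528.5 -161.7  121. ] tool shift m [0.0012 0.0004 0.0552] dist 0.0553
```

View pics/top7.png

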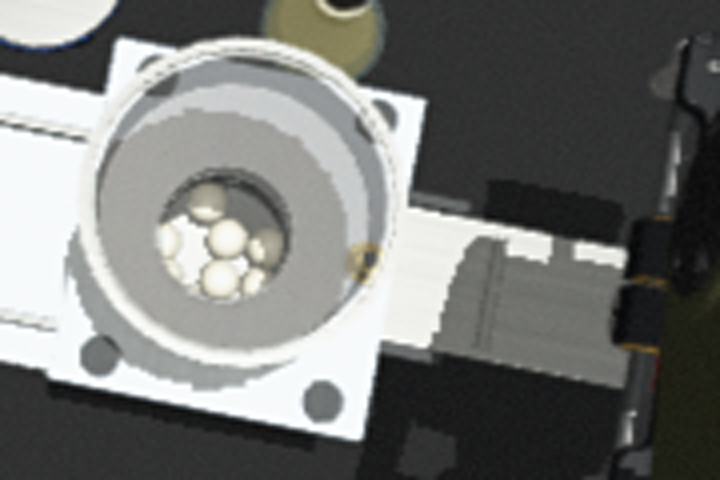

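Top view: the throat is open and free, and at least seven balls are visible lying in the jar below, at about (220,245). The gate is out about 60 mm. Now I close it from the outer face.

```bash
python3 -m handwheel '[[0,0,0.03,0],[0,0,0.058,0],[0.006,0,0.058,0],[0.012,0,0.058,0],[0.018,0,0.058,0]]' |sed -n '2p;4p';python3 st.py
python3 -m handwheel '[[0.006,0,0,0],[0.012,0,0,0],[0.018,0,0,0],[0.024,0,0,0],[0.030,0,0,0]]' |sed -n '2p;4p';python3 st.py
```

```text
eef_pos: [531.8, -144.9, 119.0]
wrist_force: [-0.3, -2.2, 0.6]
t 24.15 p [ 531.8 -144.9  119. ] j [-0.33  0.39  1.63 -0.01  1.11 -0.13] F [-0.3 -2.2  0.6] gap 0.3
stand: tcp [  -0.  -200.9  119. ] tip [   0. -201.  111.] axes(cols tool x,y,z) [[-0.004, 1.0, 0.006], [1.0, 0.004, -0.014], [-0.014, 0.006, -1.0]]
eef_pos: [537.6, -115.1, 118.7]
wrist_force: [0.6, -2.4, 2.0]
t 24.77 p [ 537.6 -115.1  118.7] j [-0.27  0.39  1.63 -0.01  1.11 -0.08] F [ 0.6 -2.4  2. ] gap 0.3
stand: tcp [-1.000e-01 -1.705e+02  1.187e+02] tip [  -0.  -170.6  110.7] axes(cols tool x,y,z) [[-0.004, 1.0, 0.006], [1.0, 0.004, -0.014], [-0.014, 0.006, -1.0]]
```

```bash
python3 -m handwheel '[[0.005,0,0,0],[0.010,0,0,0],[0.015,0,0,0],[0.019,0,0,0],[0.022,0,0,0]]' |sed -n '2p;4p'
python3 -m handwheel '[[0.0015,0,0,0],[0.003,0,0,0],[0.003,0,0,0]]' |sed -n '2p;4p'; python3 -m handwheel '[[0.001,0,0,0],[0.002,0,0,0],[0.002,0,0,0]]' |sed -n '2p;4p';python3 st.py
```

```text
eef_pos: [541.8, -93.2, 118.4]
wrist_force: [-0.0, -3.8, 1.6]
eef_pos: [542.1, -91.4, 118.3]
wrist_force: [-2.2, -10.1, 1.8]
eef_pos: [542.4, -90.0, 118.3]
wrist_force: [-1.3, -6.2, 2.2]
t 26.15 p [542.4 -90.  118.3] j [-0.22  0.39  1.63 -0.02  1.11 -0.03] F [-1.3 -6.2  2.2] gap 0.4
stand: tcp [  -0.2 -144.9  118.3] tip [-1.000e-01 -1.450e+02  1.103e+02] axes(cols tool x,y,z) [[-0.004, 1.0, 0.006], [1.0, 0.004, -0.016], [-0.016, 0.006, -1.0]]
```

```bash
python3 -m handwheel '[[0.001,0,0,0],[0.002,0,0,0],[0.002,0,0,0]]' |sed -n '2p;4p'; python3 -m handwheel '[[0.001,0,0,0],[0.002,0,0,0],[0.002,0,0,0]]' |sed -n '2p;4p'; python3 st.py
```

```text
eef_pos: [542.7, -87.6, 118.1]
wrist_force: [-0.4, 0.3, 0.4]
eef_pos: [542.8, -87.1, 118.1]
wrist_force: [-2.9, -14.1, 1.8]
t 26.9 p [542.8 -87.1 118.1] j [-0.22  0.39  1.63 -0.02  1.11 -0.02] F [ -2.9 -14.1   1.8] gap 0.9
stand: tcp [  -0.4 -142.   118.1] tip [  -0.3 -142.1  110.1] axes(cols tool x,y,z) [[-0.003, 1.0, 0.006], [1.0, 0.004, -0.018], [-0.018, 0.006, -1.0]]
```

```bash
python3 -m handwheel '[[0.001,0,0,0],[0.002,0,0,0],[0.0035,0,0,0],[0.0035,0,0,0]]' |sed -n '2p;4p'; python3 -m handwheel '[[0.001,0,0,0],[0.0025,0,0,0],[0.004,0,0,0],[0.004,0,0,0]]' |sed -n '2p;4p'; python3 st.py
```

```text
eef_pos: [542.8, -86.9, 118.2]
wrist_force: [-6.6, -26.4, 2.4]
eef_pos: [542.8, -86.9, 118.3]
wrist_force: [-8.3, -32.0, 2.7]
t 27.9 p [542.8 -86.9 118.3] j [-0.21  0.39  1.63 -0.03  1.11 -0.  ] F [ -8.3 -32.    2.7] gap 0.1
stand: tcp [  -0.4 -141.8  118.3] tip [  -0.3 -142.   110.3] axes(cols tool x,y,z) [[-0.001, 1.0, 0.005], [1.0, 0.002, -0.03], [-0.03, 0.005, -1.0]]
```

```bash
python3 -m handwheel '[[-0.008,0,0,0],[-0.03,0,0,0],[-0.06,0,-0.03,0],[-0.1,0,-0.07,0],[-0.15,0,-0.1,0]]' |sed -n '2p;4p';python3 -m handwheel '[[-0.05,-0.02,-0.03,0],[-0.1,-0.04,-0.06,0],[-0.15,-0.06,-0.06,0],[-0.2,-0.1,-0.06,0]]' |sed -n '2p;4p'
python3 - <<'E'
from h import *
for n in('top','scene'):
    im=cams.camera(n);m=redmask(im);k,l,st,ce=cv2.connectedComponentsWithStats(m)
    old=cv2.imread(f'pics/{n}0.png')[:,:,::-1].copy();ko,lo,so,co=cv2.connectedComponentsWithStats(redmask(old))
    for st_,c_ in((st,ce),(so,co)):
        print(n,[(s[4],c.round(2).tolist(),onz(n,*c,140).round(1).tolist()) for s,c in zip(st_[1:],c_[1:]) if s[4]>40])
    cv2.imwrite(f'pics/{n}8.png',im[:,:,::-1])
a=cv2.imread('pics/top8.png')[60:300,180:400];b=cv2.imread('pics/scene8.png')[150:310,180:340]
cv2.imwrite('pics/both8.png',np.hstack([cv2.resize(a,(440,480)),cv2.resize(b,(350,480))]))
E
```

```text
eef_pos: [514.2, -231.6, 224.5]
wrist_force: [0.8, -0.6, 0.5]
eef_pos: [378.5, -407.3, 289.7]
wrist_force: [0.8, -0.3, -0.0]
top [(np.int32(139), [373.32, 212.19], [544.8, -75.1, 140.0])]
top [(np.int32(139), [373.35, 212.19], [544.8, -75.1, 140.0])]
scene [(np.int32(115), [192.43, 184.87], [547.8, -75.7, 140.0])]
scene [(np.int32(116), [192.38, 185.04], [548.3, -75.6, 140.0])]
```

View pics/both8.png

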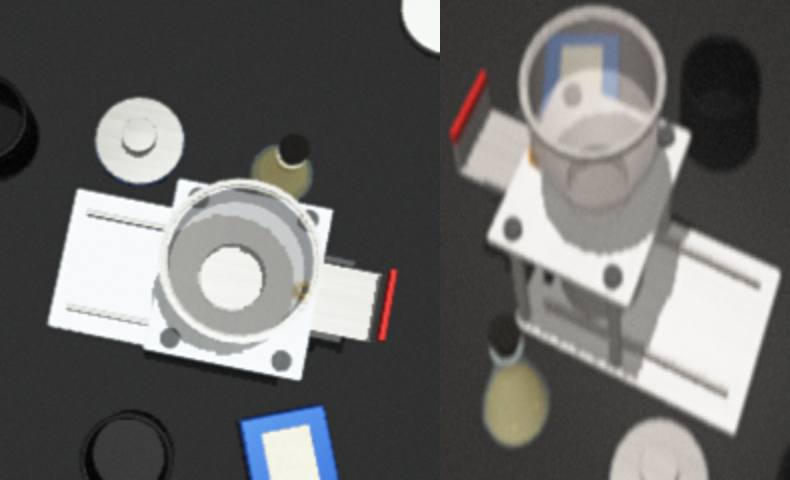

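The lip is within 0.03 px of its starting place in the top view. The funnel is empty, no balls are loose, the bystanders haven't moved, and the robot is clear.

```bash
python3 -c "
from cell import manip
print(manip.sign_off())"
```

```text
the job is handed in; nothing more can be done
None
```

I pushed the jar back against its stop, emptied the hopper into it, shut the gate again and handed the job in after about 29 s of robot time.

- **Jar:** I tilted the tool about 34° and slid the jar home with roughly 5–7 N. At the stop the force rose to 20 N and the jar moved no further. The pictures afterwards show it standing under the top plate.
- **Gate drawn:** I drew the gate out about 60 mm; the highest force read was about 9 N.
- **Balls:** With the gate open, the top view showed at least seven balls in the jar. The eighth was not seen directly, but the funnel is empty and no ball is loose anywhere.
- **Gate shut:** I pushed it shut slowly. The force climbed to about 10 N, then fell to zero, as it would when the plunger snaps in. Pushing on to about 33 N, under the 40 N limit, moved it no further. The red lip is back within 0.03 pixel of its starting place in the top view and about 0.2 pixel in the scene view.
- **Left alone:** The lid, flask, slide box and look-alikes look undisturbed, and the robot is clear of everything.

No check failed or disagreed with another. The click itself was judged from force and lip position only, as the plunger cannot be seen directly.

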